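# Knock out a bush and slide it under the drill guide

## Robot

A 7-joint arm with a two-finger parallel gripper is mounted at the origin on the work surface. World frame = base frame: x ahead of the robot, y to its left, z up, the work surface at z = 0. Lengths are in mm, angles in rad, forces in N, time in s.
With the tool pointing down it reaches from about 425 to 875 mm from the base axis. Payload 8.4 kg.
Tool frame: the origin (TCP) lies on the centre line of the jaws, within the pads' length; the fingertips stand 14 mm ahead of it and the grasp point (between the pads) lies 5 mm behind it (robot.nose_length is the distance from the TCP to the fingertips, in mm); y points along the fingers, x is the direction in which the jaws open and shut, and the axes are right-handed (so a half turn about y gives the same grasp; the last joint's range is limited). The gripper opens to 87 mm and grips with 3 to 60 N. Pads are 19 mm wide; open, the fingers measure 117 mm over their backs; the gripper's body (75 mm by 190 mm) begins 51 mm behind the grasp point.
Start: joints at [1.158, 0.333, 0.04, 1.465, -0.013, 1.343, -0.059], TCP at [200.616, -618.237, 236.546] pointing down, gripper open.
Joint ranges: [-2.58, 2.58], [-0.38, 2.09], [-1.3, 1.39], [0.25, 2.4], [-1.5, 4.64], [0.08, 2.09], [-2.65, 2.65]. Speed limits (rad/s): [2.22, 2.22, 2.79, 2.79, 3.14, 3.14, 3.14].

## Interface

Orientations are given as [roll, pitch, yaw] about the fixed x, y, z axes, in that order (R = Rz(yaw) Ry(pitch) Rx(roll)).
In Python, from rig import robot, optics, order, spotter gives the robot as it stands.
- The arm moves only by the tool apply_moves, never from a script. Its argument "deltas" is one flat list of numbers, 5 for each row, row after row: the opening, from -1 (shut) to 1 (fully open), then the shift along the tool's x, y, z in mm, then the turn about the tool's y in rad. A call has 1 to 12 rows; each row shifts and turns the pose as measured when the row begins, along the tool's axes as they then stand; what a row does not reach is not made up. A row lasts 1/8 s, in which the tool goes at most 62.5 mm and 10.7 degrees, less where a joint would pass 70% of its speed; a pose out of reach is approached as far as the arm can. A call is refused whole if a number of a shift passes 62.5 or a number of a turn 0.188, either way. A call with a gripper value outside its range is refused whole. The fingers move at their own pace and stop on an object; "grip_force" is the grip in N (left out, the last holds). Time passes only in rows, so rows that do not move let the fingers close. It gives the time, the measured TCP pose, the force and the opening at its end, in the units of the state.
- robot.sense(): the state, without advancing time (a new reading comes with each control period).
- optics.get_image(name): name is "scene" or "top" or "wrist"; returns the picture (480x640x3 uint8, blue, green, red); there is no depth.
- optics.camera_info(name): a dict with "camera_matrix" (3x3 intrinsics, pixels), "k1" (the pictures are not rectified: a ray, as slopes to the right and down, at radius r is drawn at 1 + k1 r^2 times it, then the intrinsics apply), "T" (4x4, takes a point from camera to world coordinates). Camera axes: x right, y up, looking along -z (the intrinsics and any distortion apply to the point x, -y, -z); pixel columns grow to the right and rows downward; lengths in mm; the calibration is good to about 2 mm. A picture is of the moment at which its call begins: read the wrist's pose just before it. camera_info takes no time and is no camera call; for the wrist camera it gives the pose at the moment of the call.
- order.sign_off(): hands the job in, once; it reports no verdict.
Trained networks look in the newest picture that a camera, given by its name, has taken for a name from the list of things; names that differ only in an ending like _2 or _b are one class to them, and where a whole thing is asked for, a point or a joint stands for the part that bears it (a point fixed in the world has none). Each returns a list of dicts, best first, with "confidence" (0 to 1); they miss things now and then, are a little off and sometimes report something else, mostly with a low value. They report only what shows in the picture. A call takes as long as a camera call. They do not tell look-alikes from the thing itself.
- spotter.cut_out(camera, label): "region" (480x640 bool, what is visible of it).
- spotter.pinpoint(camera, label): "at" ([x, y, z] in mm, in world coordinates, good to about 4 mm: a listed point, or the origin of a listed thing).
The state is a dict: "t": time; "qpos": joint angles; "qvel": joint speeds; "tau": joint torques, N m; "ee_pos": TCP position; "ee_rot": TCP orientation; "contact_force": force on the tool from outside, world axes, zero at the start; "wrist_torque": the same for the moment, N m; "gripper_width": opening from 0.0 (shut) to 1.0 (fully open).
Only numpy, scipy, OpenCV 4.12 (cv2) and the standard library are available. Lean on these libraries where they do the work, as an engineer would, in place of code of your own. Each camera call takes 0.05 s, during which the arm holds its last target.

## Task

Press the jig's knock-out lever all the way down so that the steel bush is poked up out of its seat, then slide the bush along the channel and under the bridge that carries the drill-guide tube, fully home against the end stop of that bay. Keep the bush down in the channel, do not lift it out over the walls, and leave the tin, the hammer and the screw tray where they are.

Things in the scene. Friction and masses are not known exactly. Their poses are not given: they have to be found in the camera images.
- jig: Dark steel jig plate on four feet, fixed to the bench, 190 mm (its x) by 300 mm (its y). Origin on the bench; at yaw 0 (varies 0.35 rad either way) x points away from the robot, y left. Its top, the deck, is 75 mm above the bench, x -105 to 85, y -150 to 150 mm. 12 mm high aluminium walls on it form a T-shaped channel 55 mm wide: a stem along x at y = 0 that leads into the middle of a crossway along y.
- junction (a point): Middle of the T at deck level, jig x = 40, y = 0 mm. Crossway: centre line x = 40, between walls 12 mm thick with inner faces at x = 12.5 and 67.5; each end closed by a stop, face at y = 135.5 or -135.5; a bridge over it at y = 110 and at -110 mm (which has the tube varies). Stem: from the deck's open near edge to x = 12, walls 8 mm thick, only from x = -55 on.
- seat (a point): Centre, at deck level, of the round seat in the stem's floor (jig x = -45, y = 0 mm): a recess 52 mm across and 18 mm deep, with the head of the knock-out pin, 34 mm across, in its bottom. With the lever fully down the head stands 1.5 mm above the deck and stays there by friction.
- bush_center (a point): Centre (half-way up) of the loose steel bush: a thick ring 50 mm outside, 16 mm bore, 18 mm high, about 0.25 kg. At the start it sits in the seat, its top flush with the deck. On the deck its centre is 84 mm above the bench; it slides with 1 to 3 N.
- knock_lever (a joint): Knock-out lever, rad: 0 = raised (up by 0.6 rad, the start), 0.6 = fully down, level. It raises the pin in proportion, 20 mm over the full swing, takes about 6 N at the pad, and stays where it is left.
- lever_pad (a point): Middle of the top face of the lever's black pad, 42 mm long, 26 mm wide, 10 mm thick. The lever points to the jig's -x; hinge at jig x = -20, y = 95 mm, 97 mm above the bench; pad middle 79 mm from it along the lever. Pressed down, it stops level, top face 102 mm above the bench, pad middle at jig x = -99.
- guide (a point): Top centre, on the drilling axis, of the guide tube (24 mm across, 14 mm high) on the guide bridge: a steel bar 28 mm wide (jig y), 80 mm long (jig x), underside 26, top 36, tube top 50 mm above the deck. Home against this bay's stop, the bush's centre lies below this point and the bush shows 11 mm on either side of the bar.
- plain (a point): Top centre of the other bridge, the same bar without a tube: the wrong bay.
- tin_center (a point): Centre of a bystander: tin 100 mm across, 120 mm high, standing.
- hammer: Bystander: a hand hammer lying on the bench, about 300 mm long, its length along its x.
- screw_tray: Bystander: small open grey tray 90 x 70 x 30 mm, origin under its centre.
Mind the look-alikes: they are no part of the job. What is shaped like the part that bears bush_center but blue or green is not meant.

How it is judged (in metres and radians):
On the way:
1. the lever is down and the bush is up at deck level, over its seat (value of joint knock_lever above 0.55 rad and z of bush_center in the frame of jig above 0.0825 m and horizontal distance between bush_center and seat below 0.015 m), for 0.2 s.
At the end, for the whole second after the job is handed in: The bush lies flat and at rest on the deck under the guide bridge, its centre within 5 mm of the drilling axis seen from above (horizontal distance between bush_center and guide below 0.005 m and z of bush_center in the frame of jig between 0.082 and 0.087 m and angle between bush_center's own z axis and vertical below 0.08 rad and linear speed of bush below 0.01 m/s); the robot touches nothing.
It fails at once if the bush is lifted 15 mm or more off the deck (out over the channel walls) (z of bush_center in the frame of jig above 0.099 m).
It fails at once if the tin, the hammer or the screw tray is moved more than 30 mm (distance of any of tin_center, hammer, screw_tray from where it was at the start of the episode above 0.03 m).
It also fails if it takes over 46 s, if anything falls off the work surface, if the arm or the gripper's body presses on something with over 40 N, if the wrist force passes 120 N, or if a joint passes its speed limit or range.

## Working session

There is one attempt and no reset: what is moved stays moved. The work goes in short steps, Python scripts to look and compute and a tool call to move; the robot and the scene stay as the last step left them, time stands still between calls to the robot, and variables do not carry over. Pictures are saved under pics/ and viewed, and the job is handed in when it is done.

Besides the shell and the picture viewer there is one more tool, called as name(argument=value, ...), one argument or row to a line, values as JSON. apply_moves: Moves the arm, as the interface text tells. Its arguments: {"type":"object","properties":{"deltas":{"type":"array","items":{"type":"number"}},"grip_force":{"type":"number"}},"required":["deltas"]}

```bash
ls; mkdir -p pics; python3 - <<'E'
from rig import robot, optics, order, spotter
import cv2, numpy as np
print(robot.sense())
for n in ("scene","top"):
    im=optics.get_image(n); cv2.imwrite(f"pics/{n}0.png",im)
    i=optics.camera_info(n); print(n,i)
    for l in ("jig","junction","seat","bush_center","lever_pad","guide","plain","tin_center","hammer","screw_tray"):
        r=spotter.pinpoint(n,l)
        print(l,[(np.round(d["at"],1).tolist(),round(d["confidence"],2)) for d in r[:3]])
print(robot.sense()["t"])
E
```

```text
pics
{'t': 0.0, 'qpos': array([ 1.1578019 ,  0.3339006 ,  0.03986588,  1.46627978, -0.01338563,
        1.34330218, -0.05849601]), 'qvel': array([ 2.46970220e-05,  3.62614108e-04,  2.83042378e-03, -8.67685159e-04,
        2.52032887e-03,  8.01636838e-04, -2.50126431e-04]), 'tau': array([-9.78064854e-04, -6.56371737e+01,  1.33474924e+00, -4.03790581e+01,
       -5.98324486e-02,  4.50601825e-02,  1.97091817e-04]), 'ee_pos': array([ 200.46860351, -617.83843137,  235.6616512 ]), 'ee_rot': array([-1.5709176 ,  0.00161966, -1.25700461]), 'contact_force': array([-0.05850828, -0.55272254, -0.13441455]), 'wrist_torque': array([ 0.04738151, -0.00873625,  0.04252371]), 'gripper_width': 0.9990463950873818}
scene {'camera_matrix': array([[465.36438806,   0.        , 313.23919058],
       [  0.        , 465.36438806, 240.24549903],
       [  0.        ,   0.        ,   1.        ]]), 'k1': -0.06239523114498861, 'T': array([[ 3.10630694e-02, -6.20452669e-01,  7.83628465e-01,
         1.45788806e+03],
       [ 9.99516226e-01,  1.80674107e-02, -2.53156561e-02,
        -1.71423684e+01],
       [ 1.549
[... 1120 characters left out ...]
80054178e-01,
         1.45877183e+03],
       [ 0.00000000e+00,  0.00000000e+00,  0.00000000e+00,
         1.00000000e+00]])}
jig [([560.5, 85.3, -0.5], 0.69)]
junction [([601.3, 84.5, 73.8], 0.78)]
seat [([509.2, 84.9, 67.3], 0.74), ([509.5, 85.4, 75.0], 0.58), ([474.5, 179.7, 145.9], 0.35)]
bush_center [([393.4, 140.2, 2.5], 0.77), ([387.7, -77.8, 11.6], 0.64), ([511.9, 85.4, 65.7], 0.53)]
lever_pad [([473.4, 179.6, 143.4], 0.85)]
guide [([512.6, 87.8, 75.3], 0.74), ([594.0, 193.2, 125.6], 0.56)]
plain [([600.1, -21.4, 113.1], 0.65)]
tin_center [([485.8, 456.2, 62.1], 0.65)]
hammer [([591.8, -426.0, -3.4], 0.82), ([598.8, -25.2, 111.5], 0.53)]
screw_tray [([261.2, 358.3, -0.6], 0.74)]
1.1
```

View pics/scene0.png

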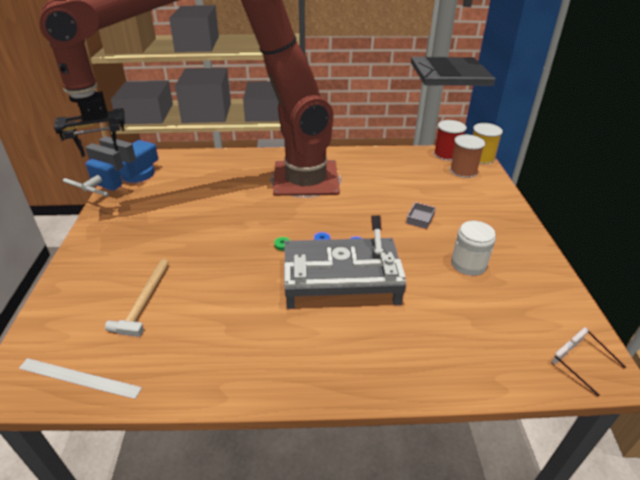

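View pics/top0.png

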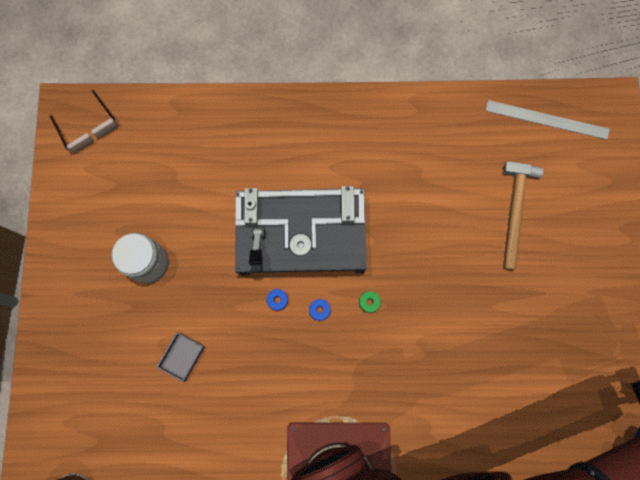

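The scene shows the jig roughly square to the robot. The lever is up on its left (top view px 257,250), with the tube bridge on the same side (250,203). The bush is in its seat at (300,244), and there are blue and green look-alikes on the bench. I'll check the jig pose with an overlay.

```bash
cat > h.py <<'E'
import numpy as np, cv2
from rig import robot, optics, order, spotter
def proj(info,P):
    P=np.atleast_2d(np.asarray(P,float)); T=np.asarray(info["T"])
    c=(P-T[:3,3])@T[:3,:3]
    a=c[:,0]/-c[:,2]; b=-c[:,1]/-c[:,2]; r2=a*a+b*b; s=1+info["k1"]*r2
    K=info["camera_matrix"]
    return np.c_[K[0,0]*a*s+K[0,2],K[1,1]*b*s+K[1,2]]
def j2w(pose,P):
    x,y,t=pose; P=np.atleast_2d(np.asarray(P,float)); c,s=np.cos(t),np.sin(t)
    return np.c_[x+c*P[:,0]-s*P[:,1],y+s*P[:,0]+c*P[:,1],P[:,2]]
def overlay(im,info,pose,fn,z=5):
    ctr=proj(info,j2w(pose,[[0,0,75]]))[0]; x0=int(ctr[0]-80);y0=int(ctr[1]-60)
    big=cv2.resize(im[y0:y0+120,x0:x0+160],None,fx=z,fy=z,interpolation=cv2.INTER_CUBIC)
    def poly(P,col,closed=True):
        q=proj(info,j2w(pose,P)); q=((q-[x0,y0]+0.5)*z).round().astype(int)
        cv2.polylines(big,[q.reshape(-1,1,2)],closed,col,1)
    poly([[-105,-150,75],[85,-150,75],[85,150,75],[-105,150,75]],(0,255,255))
    poly([[67.5,-135.5,87],[67.5,135.5,87],[12.5,135.5,87],[12.5,27.5,87],[-55,27.5,87],[-55,-27.5,87],[12.5,-27.5,87],[12.5,-135.5,87]],(0,0,255))
    for yy in (110,-110): poly([[0,yy-14,111],[80,yy-14,111],[80,yy+14,111],[0,yy+14,111]],(0,255,0))
    th=np.linspace(0,6.28,40); poly(np.c_[-45+25*np.cos(th),25*np.sin(th),75+0*th],(255,0,255))
    poly(np.c_[40+12*np.cos(th),110+12*np.sin(th),125+0*th],(255,255,0))
    cv2.imwrite(fn,big)
E
python3 - <<'E'
from h import *
from scipy.optimize import least_squares
J=np.array([[0,0],[40,0],[-45,0],[40,110],[40,-110],[0,0],[40,0],[-45,0],[40,110],[40,-110]])
W=np.array([[560.5,84.7],[597,85.6],[513.8,86.7],[597.6,198],[598.8,-23.9],[560.5,85.3],[601.3,84.5],[510.3,85],[594,193.2],[600.1,-21.4]])
f=lambda p:(j2w(p,np.c_[J,0*J[:,0]])[:,:2]-W).ravel()
p=least_squares(f,[558,85,0],loss="soft_l1").x; print(p)
overlay(cv2.imread("pics/top0.png"),optics.camera_info("top"),p,"pics/ov1.png")
E
```

```text
[5.58577432e+02 8.54884813e+01 1.08655161e-02]
```

View pics/ov1.png

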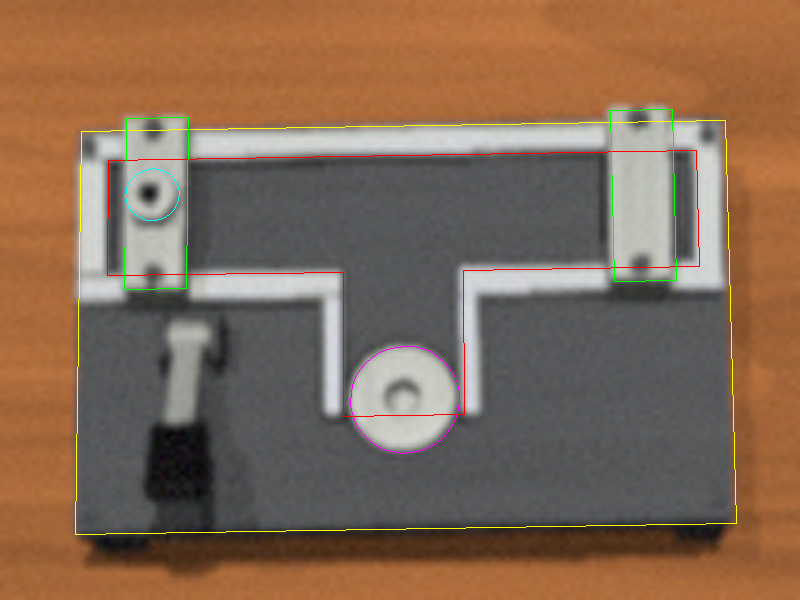

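The overlay fits: the jig is at about (558.6, 85), yaw about 0.015, with the tube bay on the jig's +y side. I'll move toward the lever with the jaws shut, turning the tool to the jig's axes on the way.

apply_moves(
  deltas=[-1, -24, 0, 55, 0.15, -1, -32, 0, 51, 0.15, -1, -45, 0, 30, 0, -1, -45, 0, 30, 0, -1, -45, 0, 30, 0, -1, -45, 0, 30, 0, -1, -45, 0, 30, 0, -1, -58, 0, 0, 0, -1, -58, 0, 0, 0, -1, -58, 0, 0, 0, -1, -58, 0, 0, 0, -1, -58, 0, 0, 0],
  grip_force=20,
)

```text
t: 2.6
ee_pos: [446.2, -8.9, 236.0]
ee_rot: [-1.567, -0.004, -1.574]
contact_force: [0.7, 0.2, 0.4]
gripper_width: 0.008
```

apply_moves(
  deltas=[-1, -50, 0, 6, -0.015, -1, -50, 0, 6, 0, -1, -50, 0, 6, 0, -1, -37, 0, 0, 0, -1, 0, 40, 0, 0, -1, 0, 15, 0, 0, -1, 0, 0, 0, 0],
)

```text
t: 3.48
ee_pos: [462.6, 189.7, 181.9]
ee_rot: [-1.561, -0.003, -1.552]
contact_force: [-0.2, 0.6, 0.3]
gripper_width: 0.004
```

apply_moves(
  deltas=[-1, 11, 0, 2, 0, -1, 0, 0, 0, 0],
)

```text
t: 3.72
ee_pos: [466.1, 177.1, 183.8]
ee_rot: [-1.559, -0.003, -1.554]
contact_force: [-0.5, 0.5, 1.0]
gripper_width: 0.002
```

```bash
python3 - <<'E'
from h import *
print(robot.sense()["ee_pos"])
im=optics.get_image("wrist"); i=optics.camera_info("wrist"); cv2.imwrite("pics/w1.png",im)
print(proj(i,j2w((558.6,85,.015),[[-99,95,102],[-85,95,145]])))
E
```

```text
[466.10381415 177.07383567 183.78650713]
[[315.12497966 265.26451291]
 [315.13837467 264.25300041]]
```

View pics/w1.png

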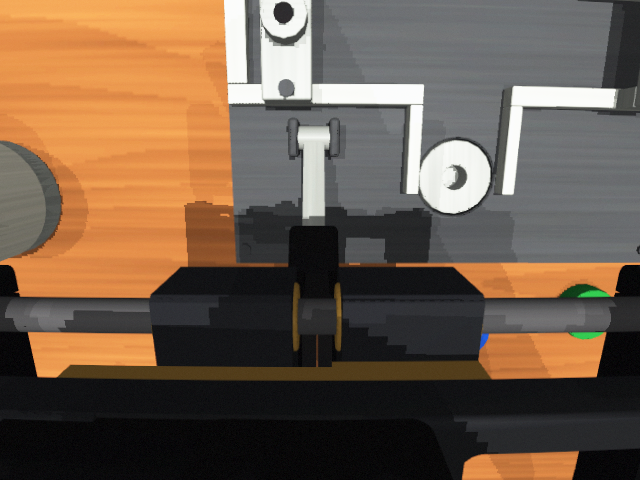

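The wrist view shows the shut fingers (px 318,340) in line with the lever and its pad (313,260). Pressing down now.

apply_moves(
  deltas=[-1, 0, 20, 0, 0, -1, 0, 12, -1, 0, -1, 0, 12, -1, 0, -1, 0, 10, -1, 0, -1, 0, 8, -1, 0, -1, 0, 4, 0, 0],
)

```text
t: 4.53
ee_pos: [464.0, 178.2, 118.3]
ee_rot: [-1.554, -0.002, -1.554]
contact_force: [-2.1, -0.7, 4.5]
gripper_width: 0.003
```

apply_moves(
  deltas=[-1, 0, 3, -1, 0, -1, 0, 3, 0, 0, -1, 0, 3, 0, 0],
)

```text
t: 4.9
ee_pos: [464.1, 178.4, 115.4]
ee_rot: [-1.552, -0.005, -1.554]
contact_force: [-20.5, -7.9, 48.7]
gripper_width: 0.004
```

48 N at the stop, so the lever is fully down. Lifting, moving over behind the bush, and looking.

apply_moves(
  deltas=[-1, 0, -30, 0, 0, -1, 0, -20, 0, 0, -1, 45, 0, -4, 0, -1, 35, 0, 0, 0, -1, 0, 0, 0, 0],
)

```text
t: 5.52
ee_pos: [462.1, 96.6, 168.3]
ee_rot: [-1.547, -0.005, -1.553]
contact_force: [-0.5, 0.9, 0.0]
gripper_width: 0.004
```

```bash
python3 - <<'E'
from h import *
s=robot.sense(); print(s["ee_pos"],s["ee_rot"])
im=optics.get_image("wrist"); cv2.imwrite("pics/w2.png",im)
im=optics.get_image("scene"); cv2.imwrite("pics/s2.png",cv2.resize(im[190:330,250:440],None,fx=4,fy=4))
for l in ("bush_center","lever_pad"): print(l,[(np.round(d["at"],1),d["confidence"]) for d in spotter.pinpoint("scene",l)], [(np.round(d["at"],1),d["confidence"]) for d in spotter.pinpoint("wrist",l)])
E
```

```text
[462.06496997  96.64873547 168.25821631] [-1.54743795 -0.00506165 -1.55340021]
bush_center [(array([516.1,  85.4,  81.9]), 0.84), (array([373.7,  42.6,   7.5]), 0.61), (array([388.1, -79.2,   8.7]), 0.56), (array([393.2, 141.9,   8.9]), 0.5)] [(array([511.8,  85.4,  84.9]), 0.7)]
lever_pad [(array([458.2, 179. , 101.3]), 0.67)] [(array([458.9, 176.9, 100.8]), 0.76)]
```

View pics/w2.png

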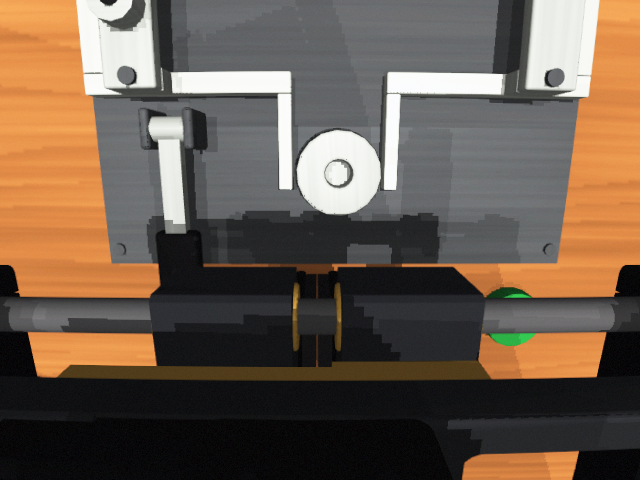

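View pics/s2.png

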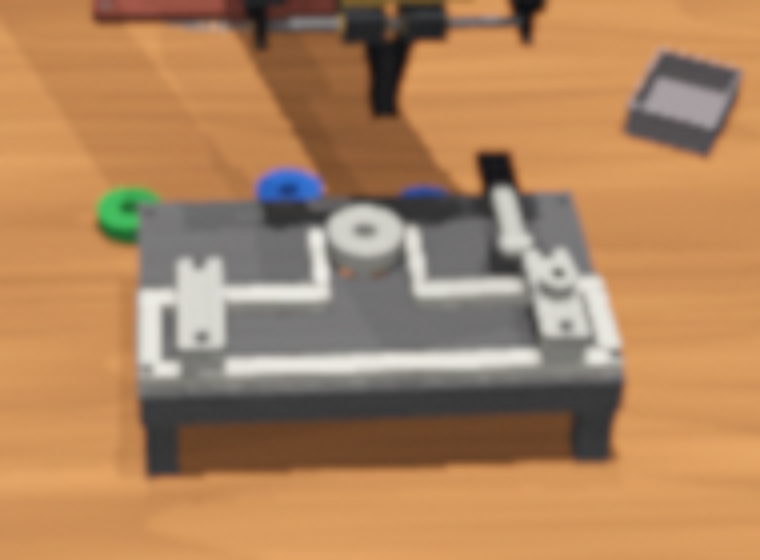

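The bush is up at z≈84 (wrist view, px 338,173), still over the seat, and the lever pad is level at z≈101. Lowering behind the bush.

apply_moves(
  deltas=[-1, 11, 20, 0, 0, -1, 0, 25, -2, 0, -1, 0, 15, 0, 0, -1, 0, 6, 0, 0, -1, 0, 0, 0, 0],
)

```text
t: 6.45
ee_pos: [462.2, 92.4, 101.0]
ee_rot: [-1.547, -0.002, -1.542]
contact_force: [-0.6, 0.7, -0.2]
gripper_width: 0.003
```

apply_moves(
  deltas=[-1, 8, 6, 0, 0.012, -1, 0, 0, 0, 0],
)

```text
t: 6.7
ee_pos: [463.3, 84.0, 95.6]
ee_rot: [-1.545, -0.002, -1.555]
contact_force: [0.6, 0.1, -0.4]
gripper_width: 0.006
```

apply_moves(
  deltas=[-1, 0, 0, 8, 0, -1, 0, 0, 8, 0, -1, 0, 0, 8, 0, -1, 0, 0, 8, 0, -1, 0, 0, 8, 0, -1, 0, 0, 8, 0],
)

```text
t: 7.45
ee_pos: [514.6, 84.7, 97.3]
ee_rot: [-1.545, -0.002, -1.555]
contact_force: [-1.7, -0.3, -0.6]
gripper_width: 0.002
```

```bash
python3 - <<'E'
from h import *
s=robot.sense(); print(s["ee_pos"],s["ee_rot"])
im=optics.get_image("wrist"); cv2.imwrite("pics/w3.png",im)
im=optics.get_image("scene")
for l in ("bush_center",): print(l,[(np.round(d["at"],1),d["confidence"]) for d in spotter.pinpoint("scene",l)], [(np.round(d["at"],1),d["confidence"]) for d in spotter.pinpoint("wrist",l)])
E
```

```text
[514.56786048  84.71372789  97.28797039] [-1.54538486 -0.00237381 -1.55527209]
bush_center [(array([386.9, -76.2,   8.2]), 0.67), (array([550.5,  85.4,  84.3]), 0.58), (array([393.7, 145.4,   9.7]), 0.58), (array([372.6,  42.3,   9.6]), 0.47), (array([ 590.6, -424.7,   -1.8]), 0.39)] [(array([549.4,  84.8,  87.3]), 0.69)]
```

View pics/w3.png

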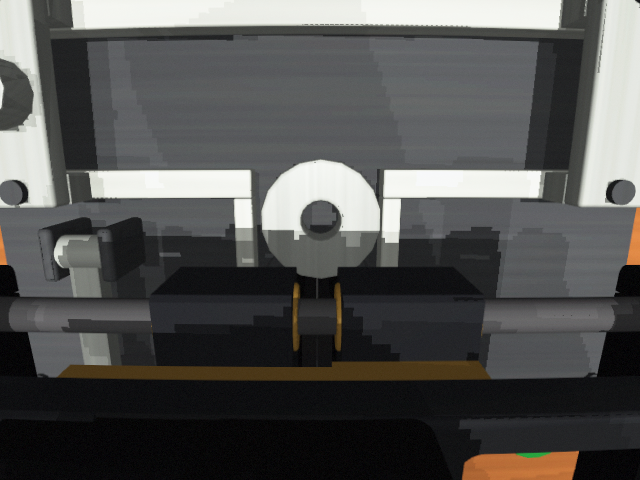

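The bush is at x≈550 in the stem (wrist view, px 320,218), 35 mm ahead of the TCP. It needs 48 mm more.

apply_moves(
  deltas=[-1, 0, 1, 10, 0, -1, 0, 1, 10, 0, -1, 0, 0, 10, 0, -1, 0, 0, 8, 0, -1, 0, 0, 6, 0, -1, 0, 0, 3, 0, -1, 0, 0, 0, 0],
)

```text
t: 8.52
ee_pos: [564.2, 85.5, 96.2]
ee_rot: [-1.546, -0.002, -1.555]
contact_force: [0.5, -0.1, 0.6]
gripper_width: 0.006
```

```bash
python3 - <<'E'
from h import *
s=robot.sense(); print(s["ee_pos"],s["ee_rot"])
im=optics.get_image("wrist"); cv2.imwrite("pics/w4.png",im)
im=optics.get_image("scene")
for l in ("bush_center",): print(l,[(np.round(d["at"],1),d["confidence"]) for d in spotter.pinpoint("scene",l)], [(np.round(d["at"],1),d["confidence"]) for d in spotter.pinpoint("wrist",l)])
E
```

```text
[564.2019287   85.48068568  96.23253847] [-1.54582338 -0.00239754 -1.55533416]
bush_center [(array([600.7,  86.5,  82.8]), 0.61), (array([389.6, -75.9,   8.3]), 0.56), (array([371.4,  40.1,   9.3]), 0.47)] [(array([596. ,  85.3,  85.1]), 0.82), (array([390.4, -77.6,   8.6]), 0.76)]
```

View pics/w4.png

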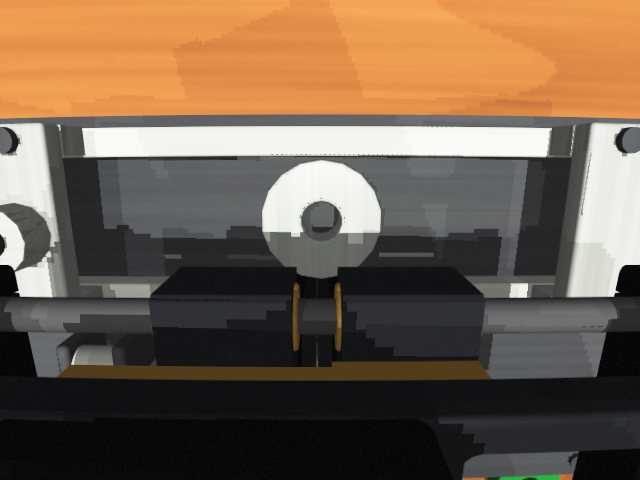

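The bush is at the junction, x≈598, y≈85. Backing off, lifting, and moving to its -y side.

apply_moves(
  deltas=[-1, 0, 0, -8, 0, -1, 0, -20, 0, 0, -1, 0, -14, 0, 0, -1, 30, 0, 14, 0, -1, 26, 0, 20, 0, -1, 0, 0, 0, 0],
)

```text
t: 9.48
ee_pos: [591.7, 29.2, 139.0]
ee_rot: [-1.539, -0.003, -1.554]
contact_force: [0.3, 1.2, -0.1]
gripper_width: 0.003
```

apply_moves(
  deltas=[-1, 0, 15, 5, 0, -1, 0, 15, 0, 0, -1, 0, 8, 0, 0, -1, 0, 0, 0, 0],
)

```text
t: 9.98
ee_pos: [597.0, 31.8, 98.7]
ee_rot: [-1.54, -0.002, -1.551]
contact_force: [0.5, 0.2, 0.1]
gripper_width: 0.004
```

```bash
python3 - <<'E'
from h import *
s=robot.sense(); print(s["ee_pos"],s["ee_rot"])
im=optics.get_image("wrist"); cv2.imwrite("pics/w5.png",im)
for l in ("bush_center",): print(l, [(np.round(d["at"],1),d["confidence"]) for d in spotter.pinpoint("wrist",l)])
E
```

```text
[596.99078937  31.83836921  98.71332196] [-1.5401322  -0.00229101 -1.55080174]
bush_center []
```

View pics/w5.png

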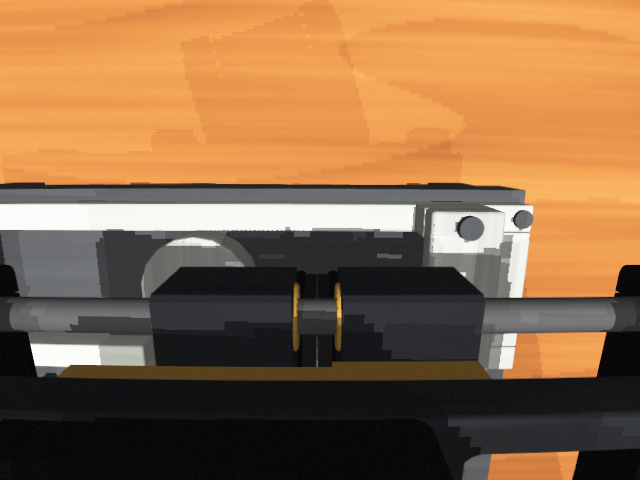

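apply_moves(
  deltas=[-1, -6, 3, 1, 0, -1, -10, 0, 0, 0, -1, -10, 0, 0, 0, -1, -10, 0, 0, 0, -1, -10, 0, 0, 0, -1, -10, 0, 0, 0, -1, -10, 0, 0, 0, -1, -10, 0, 0, 0],
)

```text
t: 11.08
ee_pos: [597.6, 112.8, 97.3]
ee_rot: [-1.537, -0.003, -1.551]
contact_force: [-0.1, -1.4, 0.2]
gripper_width: 0.002
```

```bash
python3 - <<'E'
from h import *
s=robot.sense(); print(s["ee_pos"],s["ee_rot"])
im=optics.get_image("wrist"); cv2.imwrite("pics/w6.png",im)
im=optics.get_image("scene"); cv2.imwrite("pics/s6.png",cv2.resize(im[190:330,250:440],None,fx=4,fy=4))
for l in ("bush_center",): print(l,[(np.round(d["at"],1),d["confidence"]) for d in spotter.pinpoint("scene",l)], [(np.round(d["at"],1),d["confidence"]) for d in spotter.pinpoint("wrist",l)])
E
```

```text
[597.57415269 112.76167732  97.3438385 ] [-1.53720279 -0.00304788 -1.55135127]
bush_center [(array([600.1, 148.9,  85. ]), 0.58), (array([391.4, -77.9,   9.3]), 0.5), (array([368.8,  41.9,   8. ]), 0.34)] []
```

View pics/w6.png

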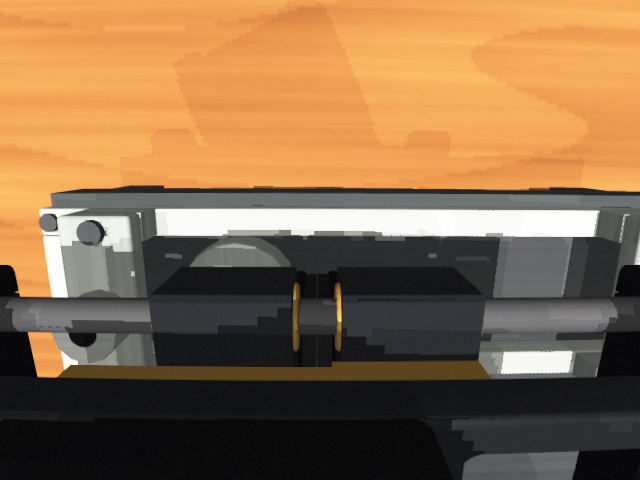

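View pics/s6.png

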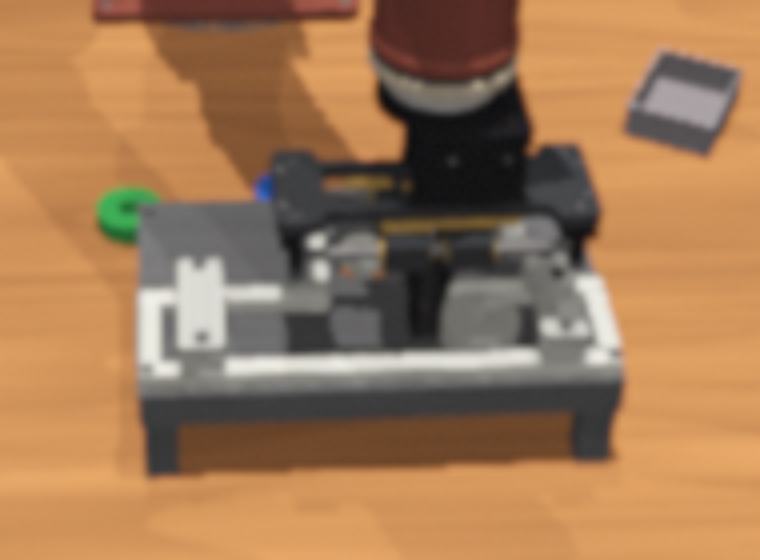

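The bush is at y≈149 in the crossway, entering the tube bay (scene crop, px 483,310). It has about 47 mm to go.

apply_moves(
  deltas=[-1, -9, 1, 0, 0, -1, -9, 0, 0, 0, -1, -8, 0, 0, 0, -1, -6, 0, 0, 0, -1, -5, 0, 0, 0],
)

```text
t: 11.9
ee_pos: [597.4, 149.8, 96.4]
ee_rot: [-1.537, -0.004, -1.553]
contact_force: [0.9, -3.0, 0.5]
gripper_width: 0.004
```

apply_moves(
  deltas=[-1, -4, 0, 0, 0, -1, -4, 0, 0, 0, -1, -3, 0, 0, 0],
)

```text
t: 12.28
ee_pos: [597.3, 161.5, 96.4]
ee_rot: [-1.537, -0.005, -1.553]
contact_force: [-0.8, -1.7, 1.6]
gripper_width: 0.009
```

apply_moves(
  deltas=[-1, -2, 0, 0, 0, -1, -2, 0, 0, 0],
)

```text
t: 12.52
ee_pos: [597.4, 161.9, 96.4]
ee_rot: [-1.538, -0.01, -1.556]
contact_force: [-1.3, -8.4, 6.0]
gripper_width: 0.006
```

apply_moves(
  deltas=[-1, -3, 0, 0, 0, -1, -3, 0, 0, 0],
)

```text
t: 12.78
ee_pos: [597.5, 162.1, 96.4]
ee_rot: [-1.54, -0.017, -1.561]
contact_force: [-2.3, -9.8, 6.4]
gripper_width: 0.003
```

The push has stalled at y=162, where the bush should meet the stop. The upward force of 6 N is odd, so I'll back off and check where the bush is.

apply_moves(
  deltas=[-1, 15, 0, 0, 0, -1, 15, -15, 0, 0, -1, 30, -40, 0, 0, -1, 40, -30, -30, 0, -1, 50, -10, -35, 0, -1, 50, 0, -40, 0, -1, 50, 0, -40, 0],
)

```text
t: 13.65
ee_pos: [454.2, -89.2, 197.8]
ee_rot: [-1.532, -0.012, -1.554]
contact_force: [0.4, -1.3, 1.1]
gripper_width: 0.006
```

```bash
python3 - <<'E'
from h import *
s=robot.sense(); print(s["t"],s["ee_pos"],s["ee_rot"])
pose=(558.6,85,.015); print(j2w(pose,[[40,110.5,84]]))
th=np.linspace(0,6.28,60)
for n in ("top","scene"):
    im=optics.get_image(n); i=optics.camera_info(n)
    for l in ("bush_center","guide"): print(n,l,[(np.round(d["at"],1),round(d["confidence"],2)) for d in spotter.pinpoint(n,l)])
    c=proj(i,j2w(pose,[[40,100,90]]))[0]; x0,y0=int(c[0]-40),int(c[1]-30)
    z=10; big=cv2.resize(im[y0:y0+60,x0:x0+80],None,fx=z,fy=z,interpolation=cv2.INTER_CUBIC)
    for yc,col in ((110.5,(0,0,255)),(105.5,(255,0,0))):
        q=proj(i,j2w(pose,np.c_[40+25*np.cos(th),yc+25*np.sin(th),93+0*th])); q=((q-[x0,y0]+.5)*z).astype(int)
        cv2.polylines(big,[q.reshape(-1,1,2)],True,col,1)
    cv2.imwrite(f"pics/{n}7.png",big)
E
```

```text
13.65 [454.16038412 -89.2277122  197.81390585] [-1.53185594 -0.01184907 -1.55433041]
[[596.93806224 196.08754648  84.        ]]
top bush_center [(array([370.2,  38.4,  10.6]), 0.8), (array([393.1, 144.1,   5.3]), 0.58), (array([595. , 196.1,  85.3]), 0.45), (array([512.6,  85.8,  79.3]), 0.44)]
top guide [(array([594.9, 194.5, 129. ]), 0.81)]
scene bush_center [(array([397.4, 141.9,   8.3]), 0.6), (array([600. , 196.7,  81. ]), 0.59), (array([373.7,  42.2,   8.9]), 0.4)]
scene guide [(array([601.8, 192.8, 129.7]), 0.66)]
```

View pics/top7.png

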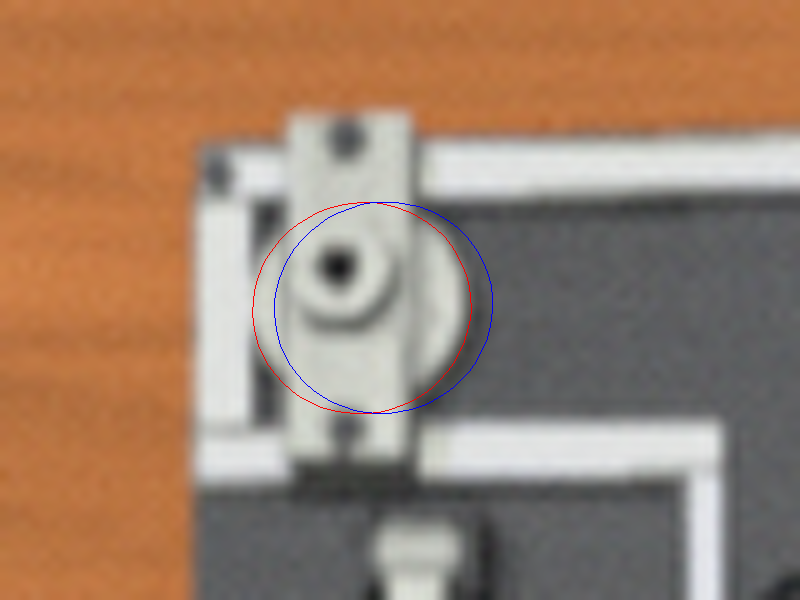

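View pics/scene7.png

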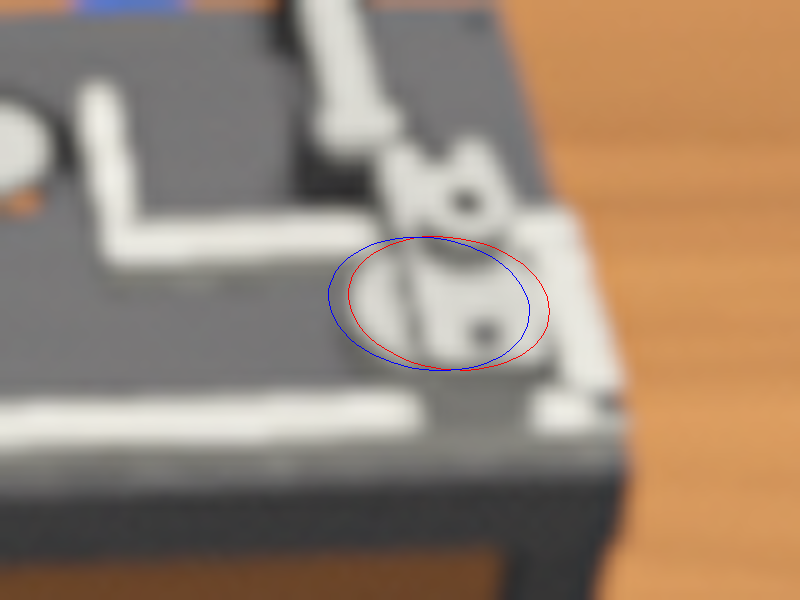

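Both pictures show the bush's outline on the red circle, which marks home. In the top view its right edge is at px ≈465 against 470 expected, so it is within about 1 mm. The arm is clear, so I'm handing in.

```bash
python3 -c "
from rig import order
print(order.sign_off())"
```

```text
the job is handed in; nothing more can be done
None
```

I pressed the lever down and slid the bush along the channel, fully home under the bridge with the guide tube. I then backed the arm off and handed the job in at about 14 s of the 46 s allowed; no verdict is given.

- **Lever:** I pressed it with the shut fingers until it stopped, at 48 N. The networks then put its pad level at about 101 mm, and the bush up at about 82–85 mm, over its seat.
- **Slide:** I pushed the bush with the shut fingers along the stem to the junction, then along the crossway. It stalled against the end stop at about 10 N.
- **Final check:** The networks put the bush at about (595–600, 196) mm, against an expected home of (597, 196). In the top and scene pictures its outline fits the predicted home circle to about 1 mm.
- **Oddities:** I read an upward force of about 6 N during the final push, but the pictures showed the bush in place. The top-view search also gave a weak false hit at the empty seat, which I took to be the raised pin head. The two cameras' estimates of the tube differed by about 7 mm in x.
- **Bystanders:** I didn't measure the tin, hammer or tray again at the end. The arm's path kept clear of them, and I felt no contact with them.

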